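Seat a capped organ resonator in the sprung nest

TASK

The glued brass cap on the small resonator (the standing zinc pipe with a brass sleeve round its narrow tip) has to be kept under pressure while it sets. First crank the drill vise until its jaw grips the seating nest tightly, then set the resonator in the nest with its cap down and press it straight down against the spring ejector until the cap sits flat and firm on the nest floor. Finish while still holding it pressed home like that, because the spring lifts it if you let go; leave the other pipe, the hammer and the mallet where they are.

Things in the scene. Friction and masses are not known exactly. Their poses are not given: they have to be found in the camera images.
- vise: Blue-grey drill vise bolted to the bench, 190 mm long, jaws 100 mm wide. Origin on the bench below the jaw opening. x: level, along the screw, from the crank handle (-x end) to the fixed jaw (+x end); z up. Bed (nest stands on it) 62 mm above the bench, jaw tops 102 mm. The fixed jaw's gripping face is the plane x = +27 mm. Screw axis at y = 0, 82 mm above the bench.
- vise_jaw: Sliding jaw. Origin at the foot of the middle of its gripping face, axes as the vise's. It slides along the vise's +x towards the fixed jaw, 6 mm per turn of the crank: face at vise x = -33 mm + 0.955 mm per radian that the crank reads. The screw holds it wherever it is left.
- vise_crank (a joint): Crank angle, rad, range -0.5 to 13; 0 = crank arm straight up. Clockwise seen from the handle end (looking along vise +x) raises it and closes the jaw. At value q the handle's axis is off the screw axis by -42 mm sin q along vise y and +42 mm cos q along z. Turns with about 4 N at the handle; once the nest is met by both jaws, about a quarter turn more makes it tight.
- crank_grip (a point): Where to hold the crank: on the axis of its black round handle, 20 mm diameter, 82 mm long, parallel to the screw and free to revolve. 55 mm out from the crank arm (free end 27 mm farther), so that a gripper holding it here from above clears the arm all the way round. At vise x = -217.5 mm + 0.955 mm per radian of the crank, as it travels with the jaw.
- nest: Aluminium seating nest, 0.55 kg, standing loose on the vise bed between the jaws. Block 50 mm (its x, between the jaws) x 60 x 50 mm high; on top a round plate 84 mm diameter, 8 mm thick, 10 mm above the jaw tops, and a shallow round cup. Origin at the centre of its underside, axes near the vise's. The jaw pushes it along until it meets the fixed jaw.
- nest_floor (a point): Centre of the flat floor of the nest's cup (the hard stop), 58 mm above the nest's underside. The cup wall stands 9 mm above this floor; inside it is 63 mm in diameter for the lower 4.5 mm, then flares to 72 mm at the rim.
- ejector (a joint): Travel (m) of the spring ejector, a brass button of 26 mm diameter in the middle of the nest floor. 0: its top is 12 mm above the floor; grows as it is pressed down; 0.012: flush with the floor. It pushes up with about 4 N at 0 and 9 N when flush.
- pipe: The small capped resonator, loose, about 0.12 kg, rigid, standing upright on its cap at the start. Origin at the centre of the cap's underside, z towards the tip. Flat brass cap 58 mm diameter, 5 mm thick; grey zinc cone 55 mm tapering to 21 mm; round brass tip sleeve, the place to hold, 22 mm diameter from 95 to 138 mm above the origin (138 = top).
- plain_pipe: Another zinc cone standing on its wide end, no brass on it, 118 mm high, 66 mm diameter at the foot, 24 mm at the top; to be left alone. Origin at the centre of its foot. It and the capped resonator stand one on each side of the vise, either way round.
- hammer: Hammer lying on the bench, 260 mm long, wooden handle; to be left alone. Origin under its middle.
- mallet: Wooden mallet lying on the bench, 220 mm long, head 64 mm diameter; to be left alone. Origin under the handle.
Things that resemble listed ones, but are neither listed nor needed, are in the scene too. Leave any red look-alike of the pipe alone.

How it is judged:
By the outcome, as a careful person would: the job done as asked, in the order asked, and still so for the second after the job is handed in, while the arm keeps its last pose, push and grip.
It also fails if it takes over 61 s, if anything falls off the work surface, if the arm or the gripper's body presses on something with over 40 N, if the wrist force passes 120 N, or if a joint passes its speed limit or range.

ROBOT

A 6-joint arm with a two-finger parallel gripper is mounted at the origin on the work surface. World frame = base frame: x ahead of the robot, y to its left, z up, the work surface at z = 0. Lengths are in m, angles in degrees, forces in N, time in s.
With the tool pointing down it reaches from about 0.25 to 0.725 m from the base axis. Payload 9.7 kg.
Tool frame: the origin (TCP) lies midway between the tips of the shut fingers; the grasp point (between the pads) lies 19 mm behind it; z points along the fingers, y is the line along which they close (so a half turn about z gives the same grasp; the last joint's range is limited). The gripper opens to 85 mm and grips with 20 to 120 N. Pads are 22 mm wide; open, the fingers measure 114 mm over their backs; the gripper's body (76 mm by 85 mm) begins 54 mm behind the grasp point. The pads swing forward as they close: fully open they stand 13 mm farther back than shut.
Start: joints at [65.203, 4.979, 10.078, 95.1, 0, 90], TCP at [0.231, 0.499, 0.231] pointing down, gripper open.
Joint ranges: [-179.16, 179.16], [-48.56, 103.87], [-65.8, 70.77], [-126.05, 130.52], [-82.76, 87.17], [-180, 180]. Speed limits (degrees/s): [127.2, 127.2, 147.25, 180, 180, 180].

INTERFACE

Orientations are given as [roll, pitch, yaw] about the fixed x, y, z axes, in that order (R = Rz(yaw) Ry(pitch) Rx(roll)).
In Python, from workcell import * gives the robot as it stands.
- The arm moves only by the tool servo_tool, never from a script. Its argument "moves" is a list of rows, each a list of 4 numbers: the shift along the world's x, y, z in cm, then the turn about the world's z in rad. A call has 1 to 20 rows; each row is the pose to reach, as a shift and turn from the pose commanded when the call began; what a row does not reach only later rows make up. A row lasts 1/12 s, in which the tool goes at most 41.7 mm and 7.16 degrees, less where a joint would pass 70% of its speed; a pose out of reach is approached as far as the arm can. A call with a gripper value outside its range is refused whole. "claw" is the closure, from 0 (fully open) to 1 (shut), set as the call begins (left out, the last holds). The fingers move at their own pace and stop on an object; "force" is the grip in N (left out, the last holds). Time passes only in rows, so rows that repeat a pose let the fingers close. It gives the time, the measured TCP pose, the force, the opening and the grip force at its end, in the units of the state.
- get_obs(): the state, without advancing time (a new reading comes with each control period).
- camera(name): name is "side" or "top"; returns the picture (384x512x3 uint8, red, green, blue); there is no depth.
- get_calibration(name): a dict with "fx", "fy", "cx", "cy" (pixels), "rvec" (rotation vector, rad) and "tvec" (3), from world to camera coordinates, as OpenCV has them. Camera axes: x right, y down, z forward; pixel columns grow to the right and rows downward; lengths in m; the calibration is good to about 2 mm. A picture is of the moment at which its call begins. get_calibration takes no time and is no camera call.
- job_done(): hands the job in; it is judged then, once.
The state is a dict: "time": time; "q": joint angles; "qd": joint speeds; "joint_efforts": joint torques, N m; "ee_pos": TCP position; "tcp_rot": TCP orientation; "wrist_force": force on the tool from outside, world axes, zero at the start; "torque": the same for the moment, N m; "opening": finger opening in m; "grasp_force": force on a finger pad.
Only numpy, scipy, OpenCV 4.12 (cv2) and the standard library are available. Lean on these libraries where they do the work, as an engineer would, in place of code of your own. Each camera call takes 0.05 s, during which the arm holds its last target. There are 200 camera calls.

## Working session

There is one attempt and no reset: what is moved stays moved. The work goes in short steps, Python scripts to look and compute and a tool call to move; the robot and the scene stay as the last step left them, time stands still between calls to the robot, and variables do not carry over. Pictures are saved under pics/ and viewed, at most 10 in all, crops included, and the job is handed in when it is done.

Besides the shell and the picture viewer there is one more tool, called after "Emit:" as name([rows], argument=value, ...), one row to a line, values as JSON. servo_tool: Moves the arm, as the interface text tells. Its arguments: {"type":"object","properties":{"moves":{"type":"array","items":{"type":"array","items":{"type":"number"}}},"claw":{"type":"number"},"force":{"type":"number"}},"required":["moves"]}

```bash
mkdir -p pics; cat > h.py <<'E'
from workcell import *
import numpy as np, cv2
def cal(n):
    c=get_calibration(n);K=np.array([[c['fx'],0,c['cx']],[0,c['fy'],c['cy']],[0,0,1.]])
    R=cv2.Rodrigues(np.array(c['rvec'],float))[0];t=np.array(c['tvec'],float).ravel();return K,R,t
def ray(n,u,v):
    K,R,t=cal(n);d=R.T@np.linalg.inv(K)@[u,v,1];return -R.T@t,d/np.linalg.norm(d)
def onz(n,u,v,z):
    o,d=ray(n,u,v);return o+d*(z-o[2])/d[2]
def proj(n,P):
    K,R,t=cal(n);p=K@(R@np.array(P,float)+t);return p[:2]/p[2]
def tri(u1,v1,u2,v2,a='side',b='top'):
    o1,d1=ray(a,u1,v1);o2,d2=ray(b,u2,v2)
    s=np.linalg.lstsq(np.c_[d1,-d2],o2-o1,rcond=None)[0]
    p,q=o1+s[0]*d1,o2+s[1]*d2;return (p+q)/2,np.linalg.norm(p-q)
def snap(n,f):
    im=camera(n);cv2.imwrite(f,cv2.cvtColor(im,cv2.COLOR_RGB2BGR));return im
E
python3 - <<'E'
from h import *
a=snap('side','pics/raw_side.png');b=snap('top','pics/raw_top.png')
for n,im in(('side',a),('top',b)):
    cv2.imwrite(f'pics/{n}1.png',cv2.resize(im[:,:,::-1],(796,597),interpolation=cv2.INTER_CUBIC))
    K,R,t=cal(n);print(n,K[0,0],-R.T@t,R[2])
print(get_obs())
E
```

```text
side 421.1301286987187 [ 0.09759117 -0.5947921   1.02010662] [ 0.40175669  0.49500154 -0.77043172]
top 487.75202665860706 [ 0.34188128 -0.00385826  1.63154831] [ 0.15491292 -0.02068771 -0.9877115 ]
{'time': 0.1, 'q': array([ 6.52018663e+01,  5.00882313e+00,  1.00389791e+01,  9.50994218e+01,
       -7.40113892e-04,  9.00020311e+01]), 'qd': array([ 0.04504626, -0.0914104 ,  0.19309448, -0.08648885, -0.00856239,
       -0.10725524]), 'joint_efforts': array([-2.29361804e-04, -5.21560907e+01,  4.65654409e+01,  1.59957202e-02,
       -4.40951067e-05, -1.36285624e-05]), 'ee_pos': array([0.23060028, 0.49909864, 0.23064544]), 'tcp_rot': array([-1.79930734e+02,  7.42568840e-04,  1.55199836e+02]), 'wrist_force': array([ 0.76732662, -0.22238037,  0.48612429]), 'torque': array([0.03210033, 0.01960174, 0.02139959]), 'grasp_force': 0.0, 'opening': 0.0854959357386586}
```

View pics/side1.png

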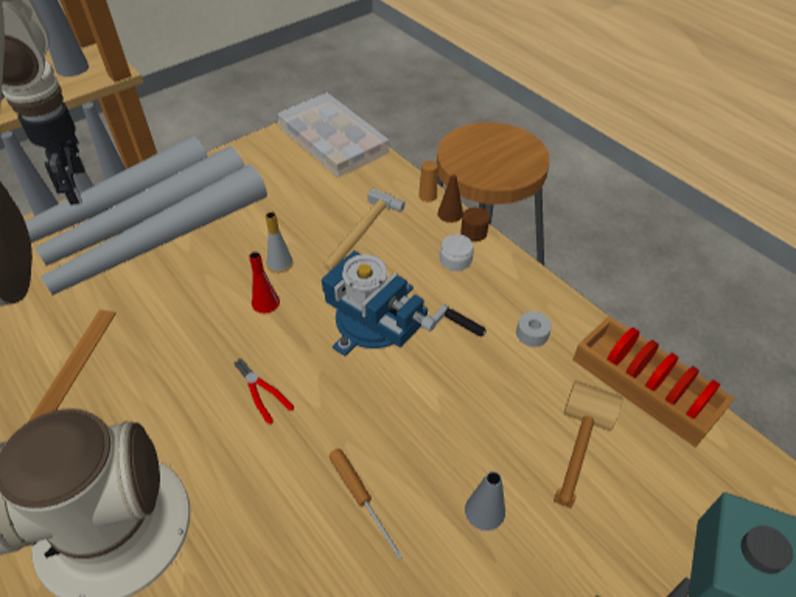

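View pics/top1.png

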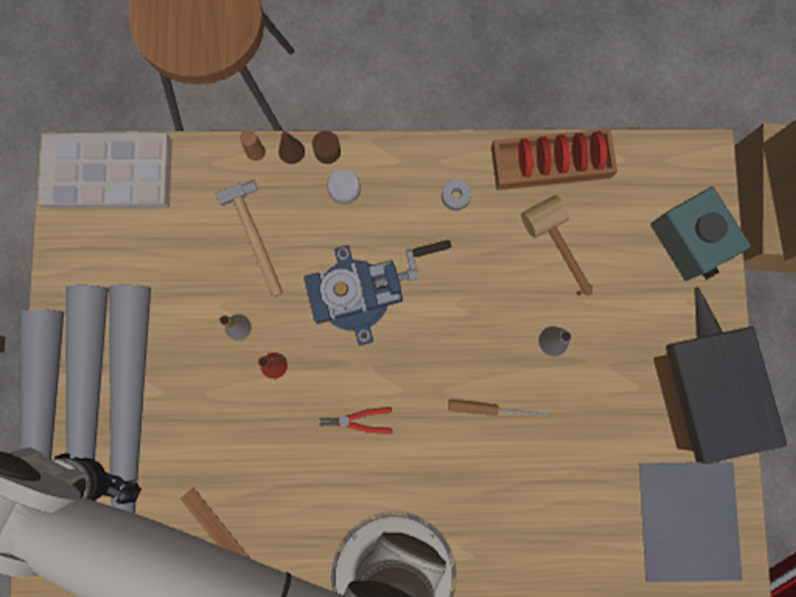

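The side view (796 px wide) shows the vise at (375,300) with its crank handle at (465,320).

What could be taken for the resonator:
- Grey cone with a brass tip: side (277,242), top (237,326).
- Red look-alike: side (263,285), top (273,365).
- Plain pipe: side (487,500), top (555,340).
- Brown cones: side (450,200).

The description fits the brass-tipped grey cone. I'll check that choice in a close crop and measure.

```bash
python3 - <<'E'
from h import *
S=cv2.imread('pics/raw_side.png');T=cv2.imread('pics/raw_top.png')
def crop(im,x0,y0,w,h,k): return cv2.resize(im[y0:y0+h,x0:x0+w],(w*k,h*k),interpolation=cv2.INTER_CUBIC)
A=crop(S,150,125,170,105,4);A=cv2.resize(A,(680,420)) 
a=crop(S,155,125,80,75,4); b=crop(S,200,155,118,75,4); c=crop(T,130,150,170,75,4)
o=np.zeros((600,800,3),np.uint8); o[:300,:320]=a; o[:300,320:792]=b; o[300:,:680]=c
cv2.imwrite('pics/crop1.png',o)
for n,im,box in(('side',S,(150,125,170,105)),('top',T,(130,145,170,90))):
    x0,y0,w,h=box;hsv=cv2.cvtColor(im,cv2.COLOR_BGR2HSV)
    for nm,lo,hi in(('brass',(16,110,60),(32,255,255)),('black',(0,0,0),(179,255,55)),('zinc',(90,15,70),(125,75,200))):
        m=cv2.inRange(hsv,lo,hi);mm=np.zeros_like(m);mm[y0:y0+h,x0:x0+w]=m[y0:y0+h,x0:x0+w]
        k,l,st,ce=cv2.connectedComponentsWithStats(mm)
        for i in range(1,k):
            if st[i,4]>=15:
                p=np.argwhere(l==i)[:,::-1].astype(float);q=p-p.mean(0);vv=np.linalg.svd(q,full_matrices=False)[2][0];s=q@vv
                print(n,nm,st[i],ce[i].round(1),'ends',(p.mean(0)+vv*s.min()).round(1),(p.mean(0)+vv*s.max()).round(1))
E
```

```text
side brass [  150   125   170   105 11986] [229.9 176.5] ends [147.5 170.6] [322.3 183.2]
side brass [230 170   9   9  66] [234.  173.9] ends [229.8 173.1] [238.2 174.8]
side black [294 125   3  16  23] [295.3 133. ] ends [294.7 125. ] [295.8 139.9]
side black [309 132   8  22  49] [312.3 145. ] ends [316.9 132.3] [309.3 153.1]
side black [254 183   7  10  38] [257.3 188. ] ends [260.7 183.5] [254.6 191.7]
side black [243 194  12  12  63] [248.  199.5] ends [253.5 197.6] [241.8 201.6]
side black [265 195   7   7  18] [269.3 198.3] ends [272.  196.4] [265.2 201.3]
side black [286 198  26  18 164] [298.6 206.8] ends [286.5 199.9] [310.7 213.8]
side black [262 203   4   7  16] [263.1 205.9] ends [263.8 202.9] [262.3 209.1]
side black [258 207  12  15  60] [263.4 213.6] ends [268.8 207.7] [257.2 220.3]
side zinc [150 125  19  10  89] [156.7 128. ] ends [148.9 130.4] [167.9 124.5]
side zinc [172 150  16  24 218] [178.9 163. ] ends [177.7 150.1] [179.8 172.9]
side zinc [216 191  17   9  20] [223.8 194.8] ends [216.3 191.3] [232.1 198.8]
side zinc [251 190  13   9  30] [257.5 193.7] ends [2
[... 574 characters left out ...]
2.5]
top zinc [216 158  10  13  38] [220.4 163.3] ends [221.9 158. ] [218.7 169.7]
top zinc [262 161   7  18  27] [264.9 169.1] ends [262.1 161. ] [268. 178.]
top zinc [236 168  17   7  30] [244.5 170.4] ends [252.2 168.9] [236.2 172.1]
top zinc [238 175  11   5  26] [243.2 176.8] ends [248.2 175.7] [238. 178.]
top zinc [213 180  13  12  41] [219.1 185.1] ends [213. 185.] [225.  185.1]
top zinc [241 187  16  14  56] [248.6 191.2] ends [241.7 193.8] [255.8 188.5]
top zinc [215 195  25  10  46] [226.8 199.9] ends [238.6 197.3] [214.9 202.5]
top zinc [226 207  13   4  17] [232.2 208.9] ends [237.8 207.9] [226.2 210. ]
top zinc [229 212  10   9  33] [233.6 215.7] ends [229.1 213.8] [238.  217.6]
```

View pics/crop1.png

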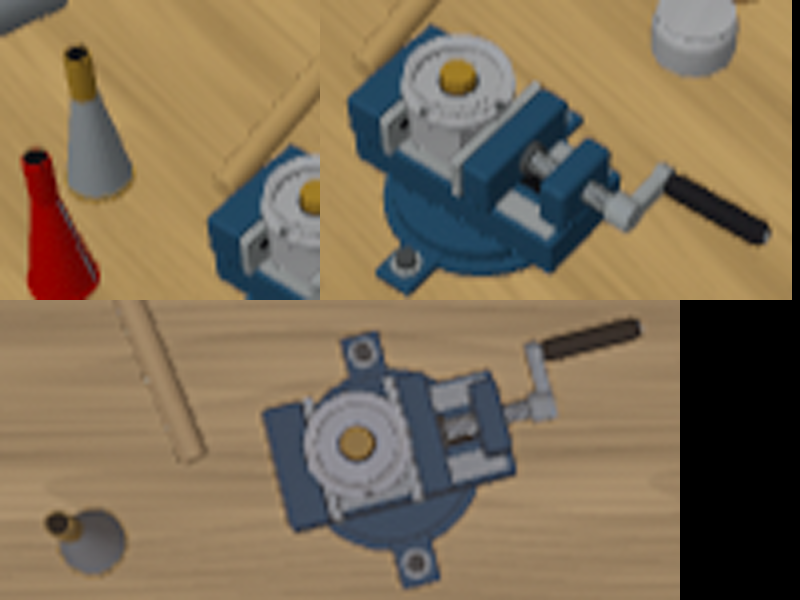

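The crop confirms the choice: a grey cone with a brass sleeve and a foot of cap colour, upper left at (80,75), next to the separate red one at (40,160). The crank handle runs from (668,180) to (765,235) in the side part and from (545,352) to (638,326) in the top part. The nest button is at (458,76) in the side part and (356,442) in the top part.

```bash
python3 - <<'E'
from h import *
sb=lambda x,y:(200+(x-320+.5)/4-.5,155+(y+.5)/4-.5)
sa=lambda x,y:(155+(x+.5)/4-.5,125+(y+.5)/4-.5)
tc=lambda x,y:(130+(x+.5)/4-.5,150+(y-300+.5)/4-.5)
def P(nm,s,t): 
    p,e=tri(*s,*t);print(nm,p.round(4),'err',round(e,4));return p
h1=P('h arm',sb(670,182),tc(545,352));h2=P('h free',sb(766,236),tc(638,326))
d=h1-h2;print('axis yaw',np.degrees(np.arctan2(d[1],d[0])),np.linalg.norm(d))
P('hub',sb(622,212),tc(543,405))
P('button',(234,173.9),(218.9,185.5));print('btn z.132',onz('side',234,173.9,.132),onz('top',218.9,185.5,.132))
P('tip',sa(77,52),tc(57,524))
print('tip z.138',onz('side',*sa(77,52),.138),onz('top',*tc(57,524),.138))
print('foot z0.003',onz('top',*tc(93,542),.003),onz('side',*sa(99,178),.003))
for nm,q in(('fixL',(263,410)),('fixLb',(294,531)),('fixR',(300,402)),('movRt',(420,376)),('movRb',(445,490)),('movLt',(392,382)),('movLb',(415,497))):
    print(nm,onz('top',*tc(*q),.102).round(4))
E
```

```text
h arm [ 0.6585 -0.0476  0.0842] err 0.0015
h free [ 0.6809 -0.1241  0.0796] err 0.0029
axis yaw 106.30820975825296 0.07989780835735731
hub [ 0.6154 -0.0453  0.0809] err 0.001
button [0.5794 0.1013 0.1229] err 0.0023
btn z.132 [0.57557109 0.09373728 0.132     ] [0.57696857 0.10117046 0.132     ]
tip [0.5176 0.3298 0.1373] err 0.0035
tip z.138 [0.51887538 0.32839452 0.138     ] [0.51587578 0.33031626 0.138     ]
foot z0.003 [0.51616587 0.33023194 0.003     ] [0.5152652  0.32463864 0.003     ]
fixL [0.6093 0.1779 0.102 ]
fixLb [0.5125 0.1527 0.102 ]
fixR [0.6155 0.1486 0.102 ]
movRt [0.6356 0.0533 0.102 ]
movRb [0.5438 0.0339 0.102 ]
movLt [0.631  0.0756 0.102 ]
movLb [0.5385 0.0576 0.102 ]
```

Emit:
servo_tool([
  [3,-4,0,-0.06],
  [6,-8,0,-0.12],
  [9,-12,0,-0.18],
  [12,-16,0,-0.24],
  [15,-20,0,-0.3],
  [18,-24,0,-0.36],
  [21,-28,0,-0.42],
  [24,-32,0,-0.48],
  [27,-36,0,-0.54],
  [30,-40,0,-0.6],
  [32,-43,0,-0.66],
  [34,-46,0,-0.72],
  [36,-49,0,-0.78],
  [38,-52,0,-0.84],
  [40,-55,0,-0.89],
  [42,-57,0,-0.89],
  [44,-59,-2,-0.89],
  [44.3,-59.8,-4,-0.89],
  [44.3,-59.8,-6,-0.89],
  [44.3,-59.8,-7,-0.89],
], claw=0, force=50)

```text
time: 1.77
ee_pos: [0.6732, -0.1007, 0.1559]
tcp_rot: [-179.7, -0.1, 104.1]
wrist_force: [-0.1, 0.4, -0.9]
opening: 0.0854
grasp_force: 0.0
```

```bash
python3 - <<'E'
from h import *
S=snap('side','pics/s2.png')[:,:,::-1];T=snap('top','pics/t2.png')[:,:,::-1]
o=np.zeros((600,800,3),np.uint8)
o[:,:400]=cv2.resize(S[135:235,255:322],(400,600),interpolation=cv2.INTER_CUBIC)
o[:,400:]=cv2.resize(T[110:210,245:312],(400,600),interpolation=cv2.INTER_CUBIC)
cv2.imwrite('pics/crop2.png',o)
print(get_obs()['ee_pos'])
for n,(x0,y0,dx) in(('side',(255,135,0)),('top',(245,110,400))):
    for z in(.156,.082):
        p=proj(n,[.6732,-.1,z]);print(n,z,(p[0]-x0)*400/67+dx,(p[1]-y0)*6)
E
```

```text
[ 0.67228135 -0.09839214  0.15844906]
side 0.156 300.94586101229226 343.8757819210882
side 0.082 285.99498233788836 445.7710925511184
top 0.156 629.5073997461636 257.8105304221298
top 0.082 621.248078414418 287.9023332365681
```

View pics/crop2.png

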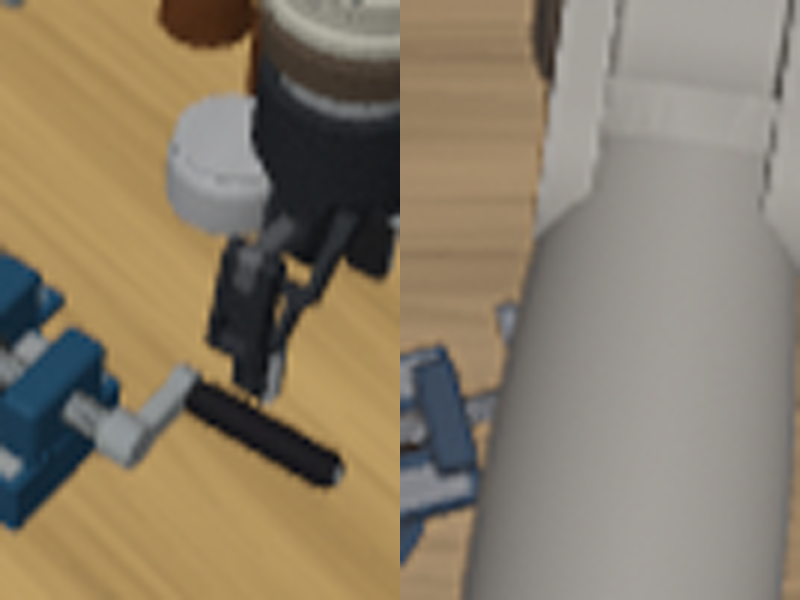

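In the left (side) half, the open fingers stand over the handle, which runs from (195,390) to (335,470). My planned grip point projects to (286,446), on the handle axis, so I can go down and grip.

Emit:
servo_tool([
  [0,0,-2,0],
  [0,0,-4,0],
  [0,0,-6,0],
  [0,0,-8,0],
  [0,0,-9,0],
  [0,0,-9.5,0],
  [0,0,-9.5,0],
  [0,0,-9.5,0],
])

```text
time: 2.53
ee_pos: [0.6741, -0.0983, 0.068]
tcp_rot: [179.9, 0.0, 104.2]
wrist_force: [0.9, 0.5, 0.5]
opening: 0.0851
grasp_force: 0.0
```

Emit:
servo_tool([
  [0,0,0,0],
  [0,0,0,0],
  [0,0,0,0],
  [0,0,0,0],
  [0,0,0,0],
  [0,0,0,0],
  [0,0,0,0],
  [0,0,0,0],
  [0,0,0,0],
  [0,0,0,0],
], claw=1, force=50)

```text
time: 3.37
ee_pos: [0.6727, -0.0991, 0.0661]
tcp_rot: [-179.9, -0.0, 104.2]
wrist_force: [-4.3, -1.3, 0.7]
opening: 0.0185
grasp_force: 48.7
```

```bash
cat > crank.py <<'E'
import numpy as np
def table(qs,q0,r=4.2,yaw=104.3):
    y=np.radians(yaw);u=np.array([np.sin(y),-np.cos(y),0]);xv=np.array([np.cos(y),np.sin(y),0]);z=np.array([0,0,1])
    f=lambda q:r*np.sin(q)*u+r*np.cos(q)*z+.0955*q*xv
    return [[round(float(c),1)+0 for c in f(q)-f(q0)]+[0] for q in qs]
E
python3 -c "
from crank import *
print(table(np.pi/2+.15*np.arange(1,9),np.pi/2))"
```

```text
[[0.0, 0.0, -0.6, 0], [-0.2, 0.0, -1.2, 0], [-0.4, -0.1, -1.8, 0], [-0.7, -0.1, -2.4, 0], [-1.1, -0.2, -2.9, 0], [-1.6, -0.3, -3.3, 0], [-2.1, -0.4, -3.6, 0], [-2.6, -0.6, -3.9, 0]]
```

Emit:
servo_tool([
  [0,0,-0.6,0],
  [-0.2,0,-1.2,0],
  [-0.4,-0.1,-1.8,0],
  [-0.7,-0.1,-2.4,0],
  [-1.1,-0.2,-2.9,0],
  [-1.6,-0.3,-3.3,0],
  [-2.1,-0.4,-3.6,0],
  [-2.6,-0.6,-3.9,0],
  [-2.6,-0.6,-3.9,0],
  [-2.6,-0.6,-3.9,0],
])

```text
time: 4.2
ee_pos: [0.6469, -0.1045, 0.027]
tcp_rot: [-179.9, -0.0, 104.2]
wrist_force: [-2.3, 2.5, -0.5]
opening: 0.0183
grasp_force: 48.8
```

```bash
python3 -c "
from crank import *
q=np.pi/2+1.2
print(table(q+.2*np.arange(1,20),q))
q+=3.8
print(table(q+.2*np.arange(1,20),q))"
```

```text
[[-0.8, -0.2, -0.2, 0], [-1.6, -0.4, -0.3, 0], [-2.4, -0.6, -0.2, 0], [-3.2, -0.7, 0.1, 0], [-3.9, -0.9, 0.5, 0], [-4.5, -1.0, 1.1, 0], [-5.0, -1.1, 1.7, 0], [-5.3, -1.2, 2.5, 0], [-5.5, -1.2, 3.3, 0], [-5.6, -1.2, 4.2, 0], [-5.5, -1.2, 5.0, 0], [-5.2, -1.1, 5.8, 0], [-4.8, -1.0, 6.5, 0], [-4.2, -0.8, 7.1, 0], [-3.5, -0.6, 7.6, 0], [-2.8, -0.4, 7.9, 0], [-2.0, -0.2, 8.1, 0], [-1.2, 0.0, 8.1, 0], [-0.4, 0.3, 7.9, 0]]
[[0.7, 0.2, -0.3, 0], [1.4, 0.4, -0.8, 0], [2.0, 0.6, -1.4, 0], [2.4, 0.7, -2.1, 0], [2.7, 0.8, -2.9, 0], [2.9, 0.9, -3.7, 0], [2.9, 0.9, -4.5, 0], [2.7, 0.8, -5.3, 0], [2.3, 0.8, -6.1, 0], [1.9, 0.7, -6.8, 0], [1.3, 0.5, -7.4, 0], [0.6, 0.4, -7.8, 0], [-0.2, 0.2, -8.1, 0], [-1.0, 0.0, -8.2, 0], [-1.8, -0.2, -8.2, 0], [-2.6, -0.3, -8.0, 0], [-3.3, -0.5, -7.6, 0], [-4.0, -0.7, -7.1, 0], [-4.5, -0.8, -6.5, 0]]
```

Emit:
servo_tool([
  [-0.8,-0.2,-0.2,0],
  [-1.6,-0.4,-0.3,0],
  [-2.4,-0.6,-0.2,0],
  [-3.2,-0.7,0.1,0],
  [-3.9,-0.9,0.5,0],
  [-4.5,-1.0,1.1,0],
  [-5.0,-1.1,1.7,0],
  [-5.3,-1.2,2.5,0],
  [-5.5,-1.2,3.3,0],
  [-5.6,-1.2,4.2,0],
])

```text
time: 5.03
ee_pos: [0.5904, -0.1168, 0.0697]
tcp_rot: [-179.9, -0.0, 104.2]
wrist_force: [-1.1, 4.0, -6.1]
opening: 0.0185
grasp_force: 49.3
```

Emit:
servo_tool([
  [0.1,0,0.8,0],
  [0.4,0.1,1.6,0],
  [0.8,0.2,2.3,0],
  [1.4,0.4,2.9,0],
  [2.1,0.6,3.4,0],
  [2.8,0.8,3.7,0],
  [3.6,1.0,3.9,0],
  [4.4,1.2,3.9,0],
  [5.2,1.5,3.7,0],
  [5.2,1.5,3.7,0],
])

```text
time: 5.87
ee_pos: [0.6442, -0.1013, 0.1058]
tcp_rot: [-179.9, -0.0, 104.2]
wrist_force: [0.6, 2.7, -7.8]
opening: 0.0182
grasp_force: 49.6
```

Emit:
servo_tool([
  [0.7,0.2,-0.3,0],
  [1.4,0.4,-0.8,0],
  [2.0,0.6,-1.4,0],
  [2.4,0.7,-2.1,0],
  [2.7,0.8,-2.9,0],
  [2.9,0.9,-3.7,0],
  [2.9,0.9,-4.5,0],
  [2.7,0.8,-5.3,0],
  [2.3,0.8,-6.1,0],
  [1.9,0.7,-6.8,0],
  [1.3,0.5,-7.4,0],
  [0.6,0.4,-7.8,0],
  [-0.2,0.2,-8.1,0],
  [-0.2,0.2,-8.1,0],
])

```text
time: 7.03
ee_pos: [0.642, -0.0996, 0.0262]
tcp_rot: [179.8, -0.0, 104.2]
wrist_force: [0.4, 4.1, -6.6]
opening: 0.018
grasp_force: 50.0
```

Emit:
servo_tool([
  [-0.8,-0.2,-0.1,0],
  [-1.6,-0.4,-0.1,0],
  [-2.4,-0.5,0.1,0],
  [-3.1,-0.7,0.5,0],
  [-3.8,-0.9,1.0,0],
  [-4.3,-1.0,1.6,0],
  [-4.3,-1.0,1.6,0],
])

```text
time: 7.62
ee_pos: [0.5966, -0.1098, 0.0426]
tcp_rot: [-179.9, -0.0, 104.2]
wrist_force: [-10.9, 2.7, -6.6]
opening: 0.0182
grasp_force: 50.2
```

```bash
python3 -c "
from crank import *
q=np.pi/2+8.8
print(table(q+.15*np.arange(1,15),q))"
```

```text
[[-0.3, -0.1, 0.5, 0], [-0.6, -0.1, 1.1, 0], [-0.7, -0.1, 1.7, 0], [-0.8, -0.1, 2.4, 0], [-0.8, -0.1, 3.0, 0], [-0.6, -0.1, 3.6, 0], [-0.4, 0.0, 4.2, 0], [-0.1, 0.1, 4.7, 0], [0.2, 0.2, 5.2, 0], [0.7, 0.3, 5.7, 0], [1.2, 0.5, 6.0, 0], [1.7, 0.6, 6.3, 0], [2.3, 0.8, 6.5, 0], [2.9, 0.9, 6.6, 0]]
```

Emit:
servo_tool([
  [-0.3,-0.1,0.5,0],
  [-0.6,-0.1,1.1,0],
  [-0.7,-0.1,1.7,0],
  [-0.8,-0.1,2.4,0],
  [-0.8,-0.1,3.0,0],
  [-0.6,-0.1,3.6,0],
  [-0.6,-0.1,3.6,0],
  [-0.6,-0.1,3.6,0],
])

```text
time: 8.28
ee_pos: [0.5913, -0.1107, 0.0777]
tcp_rot: [-179.8, -0.0, 104.2]
wrist_force: [-10.1, 1.2, -6.1]
opening: 0.0184
grasp_force: 50.2
```

Emit:
servo_tool([
  [0.2,0.1,0.6,0],
  [0.5,0.2,1.1,0],
  [0.8,0.3,1.6,0],
  [1.3,0.4,2.1,0],
  [1.3,0.4,2.1,0],
])

```text
time: 8.7
ee_pos: [0.6034, -0.1074, 0.0972]
tcp_rot: [-179.6, -0.0, 104.2]
wrist_force: [-10.7, -2.8, -14.4]
opening: 0.0179
grasp_force: 49.8
```

Emit:
servo_tool([
  [0.5,0.2,0.3,0],
  [1.0,0.3,0.6,0],
  [1.0,0.3,0.6,0],
  [1.0,0.3,0.6,0],
])

```text
time: 9.03
ee_pos: [0.612, -0.1052, 0.1028]
tcp_rot: [-179.5, 0.0, 104.1]
wrist_force: [-17.6, -5.4, -12.9]
opening: 0.0181
grasp_force: 50.3
```

```bash
python3 -c "
from crank import *
q=12.17
print(table(q+.12*np.arange(1,7),q))"
```

```text
[[0.5, 0.1, 0.2, 0], [0.9, 0.3, 0.3, 0], [1.4, 0.4, 0.3, 0], [1.9, 0.5, 0.3, 0], [2.4, 0.7, 0.2, 0], [2.8, 0.8, 0.1, 0]]
```

Emit:
servo_tool([
  [0.5,0.1,0.1,0],
  [0.9,0.3,0.2,0],
  [1.4,0.4,0.2,0],
  [1.4,0.4,0.2,0],
  [1.4,0.4,0.2,0],
])

```text
time: 9.45
ee_pos: [0.6251, -0.1019, 0.106]
tcp_rot: [-179.4, 0.1, 104.1]
wrist_force: [-26.3, -9.3, -3.9]
opening: 0.0184
grasp_force: 51.7
```

Emit:
servo_tool([
  [0.5,0.1,0,0],
  [0.9,0.2,-0.1,0],
  [0.9,0.2,-0.1,0],
  [0.9,0.2,-0.1,0],
])

```text
time: 9.78
ee_pos: [0.6339, -0.0997, 0.1058]
tcp_rot: [-179.4, 0.0, 104.1]
wrist_force: [-28.7, -8.0, 1.9]
opening: 0.0183
grasp_force: 52.4
```

Emit:
servo_tool([
  [-0.1,0,0,0],
  [-0.2,0,0,0],
  [-0.2,0,0,0],
  [-0.2,0,0,0],
  [-0.2,0,0,0],
  [-0.2,0,0,0],
  [-0.2,0,0,0],
  [-0.2,0,0,0],
  [-0.2,0,2,0],
  [-0.2,0,5,0],
  [-0.2,0,8,0],
  [-0.2,0,11,0],
  [-0.2,0,14,0],
  [-0.2,0,14,0],
], claw=0)

```text
time: 10.95
ee_pos: [0.6384, -0.0978, 0.2533]
tcp_rot: [179.4, 0.2, 104.2]
wrist_force: [0.8, 0.6, 1.3]
opening: 0.0852
grasp_force: 0.0
```

Emit:
servo_tool([
  [-0.8,3,0,0],
  [-1.6,6,0,0],
  [-2.5,9,0,0],
  [-3.3,12,0,0],
  [-4.2,15,0,0],
  [-5,18,0,0],
  [-5.9,21,0,0],
  [-6.7,24,0,0],
  [-7.5,27,0,0],
  [-8.4,30,0,0],
  [-9.2,33,0,0],
  [-10,36,0,0],
  [-10.9,39,0,0],
  [-11.7,42,0,0],
  [-12,42.8,0,0],
  [-12,42.8,-2,0],
  [-12,42.8,-4,0],
  [-12,42.8,-5,0],
  [-12,42.8,-5,0],
  [-12,42.8,-5,0],
])

```text
time: 12.62
ee_pos: [0.5168, 0.3299, 0.1958]
tcp_rot: [180.0, -0.0, 104.2]
wrist_force: [0.2, -0.1, 0.5]
opening: 0.0852
grasp_force: 0.0
```

```bash
python3 - <<'E'
from h import *
S=snap('side','pics/s3.png')[:,:,::-1];T=snap('top','pics/t3.png')[:,:,::-1]
o=np.zeros((600,800,3),np.uint8)
o[:,:400]=cv2.resize(S[100:190,145:205],(400,600),interpolation=cv2.INTER_CUBIC)
o[:300,400:]=cv2.resize(T[150:225,200:300],(400,300),interpolation=cv2.INTER_CUBIC)
o[300:,400:]=cv2.resize(S[150:225,200:300],(400,300),interpolation=cv2.INTER_CUBIC)
cv2.imwrite('pics/crop3.png',o)
g=get_obs();print(g['ee_pos'],g['tcp_rot'],g['time'])
for z in(.2,.138,.005):
    p=proj('side',[.517,.3295,z]);print(z,(p[0]-145+.5)*400/60,(p[1]-100+.5)*600/90)
def cen(n,im,box):
    x0,y0,w,h=box;m=cv2.inRange(cv2.cvtColor(np.ascontiguousarray(im[y0:y0+h,x0:x0+w]),cv2.COLOR_BGR2HSV),(16,130,60),(32,255,255))
    k,l,st,ce=cv2.connectedComponentsWithStats(m);
    for i in range(1,k):
        if 25<st[i,4]<200: c=ce[i]+[x0,y0];print(n,st[i],c,onz(n,*c,.132))
cen('side',S,(215,160,35,30));cen('top',T,(205,170,30,30))
for z in(.132,.120,.112): print(proj('top',[.577,.105,z]),proj('side',[.577,.105,z]))
E
```

```text
[0.51721679 0.3302222  0.19687911] [ 1.79888134e+02 -3.77264998e-02  1.04181916e+02] 12.7167
0.2 170.96778778055335 150.3577679942286
0.138 191.1140699813721 254.59916422220357
0.005 229.72013671078741 454.3556383264473
side [15 10  8  8 57] [233.43859649 173.66666667] [0.57485498 0.09548653 0.132     ]
top [10 12  8  8 32] [218.5    185.8125] [0.57599837 0.10241009 0.132     ]
[217.66536109 185.50216366] [232.06688787 171.46149224]
[217.94320633 186.09313695] [232.22200239 174.29686425]
[218.1260528  186.48204906] [232.32412565 176.1635976 ]
```

View pics/crop3.png

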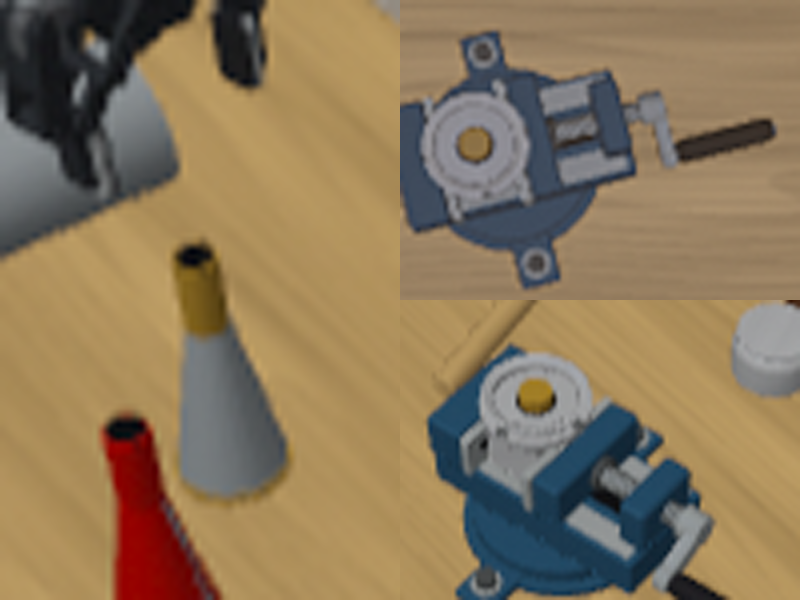

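The pipe still stands upright with its tip at (195,255), under the open gripper. In the top inset the crank arm now points towards −x: hub (650,105), arm end (670,155). So after release the crank sprang back from about 12.5 rad to about 11 rad. I'll measure it before picking up the pipe.

```bash
python3 - <<'E'
from h import *
def black(n,f,box):
    im=cv2.imread(f);x0,y0,w,h=box;m=cv2.inRange(cv2.cvtColor(im,cv2.COLOR_BGR2HSV)[y0:y0+h,x0:x0+w],(0,0,0),(179,255,62))
    k,l,st,ce=cv2.connectedComponentsWithStats(m);i=1+np.argmax(st[1:,4])
    p=np.argwhere(l==i)[:,::-1]+[x0,y0];q=p-p.mean(0);v=np.linalg.svd(q,full_matrices=False)[2][0];v*=np.sign(v[0]);s=q@v
    return p.mean(0)+v*(s.min()-.5),p.mean(0)+v*(s.max()+.5),st[i,4]
res=[]
for k,(fs,ft,bs,bt) in {'0':('pics/raw_side.png','pics/raw_top.png',(282,190,40,40),(262,148,40,22)),'now':('pics/s3.png','pics/t3.png',(262,212,45,40),(265,172,40,25))}.items():
    a=black('side',fs,bs);b=black('top',ft,bt);print(k,a,b)
    P=[tri(*a[i],*b[i]) for i in(0,1)];print([ (p.round(4),round(e,4)) for p,e in P]);res.append((P[0][0]+P[1][0])/2)
d=res[1]-res[0];y=np.radians(104.3);u=np.array([np.sin(y),-np.cos(y),0]);xv=np.array([np.cos(y),np.sin(y),0])
print('shift along -yv %.4f z %.4f xv %.4f'%(d@u,d[2],d@xv))
snap('side','pics/s4.png');a2=black('side','pics/s4.png',(262,212,45,40));print(a2)
E
```

```text
0 (array([286.0497632 , 199.65343024]), array([311.13885277, 214.01711368]), np.int32(164)) (array([264.86054111, 162.47496588]), array([289.55919744, 156.16903977]), np.int32(118))
[(array([ 0.6586, -0.0439,  0.0831]), np.float64(0.0)), (array([ 0.6804, -0.1253,  0.0795]), np.float64(0.002))]
now (array([266.77060977, 219.41337798]), array([292.41364291, 234.9343611 ]), np.int32(168)) (array([268.6471304 , 187.62849902]), array([292.61582662, 181.38021599]), np.int32(113))
[(array([ 0.5781, -0.0552,  0.0664]), np.float64(0.0013)), (array([ 0.6013, -0.1355,  0.0583]), np.float64(0.0035))]
shift along -yv -0.0800 z -0.0189 xv 0.0093
(array([266.77060977, 219.41337798]), array([292.41364291, 234.9343611 ]), np.int32(168))
```

The crank is back at about 10.5 rad, where the jaw only just touches the nest. I'll grip it again, tighten, and release in a controlled way while watching the force.

Emit:
servo_tool([
  [0.5,-3,1,0],
  [1,-6,2,0],
  [1.5,-9,2,0],
  [2,-12,2,0],
  [2.5,-15,2,0],
  [3,-18,2,0],
  [3.5,-21,2,0],
  [4,-24,2,0],
  [4.6,-27,2,0],
  [5.1,-30,2,0],
  [5.7,-33,2,0],
  [6.3,-36,2,0],
  [6.9,-39,1,0],
  [7.3,-42,-1,0],
  [7.7,-44,-4,0],
  [7.7,-44,-7,0],
  [7.7,-44,-10,0],
  [7.7,-44,-13,0],
  [7.7,-44,-14.9,0],
  [7.7,-44,-14.9,0],
])

```text
time: 14.43
ee_pos: [0.5917, -0.1097, 0.0425]
tcp_rot: [-179.7, -0.1, 104.2]
wrist_force: [-0.2, 0.5, -0.0]
opening: 0.0852
grasp_force: 0.0
```

Emit:
servo_tool([
  [0,0,0,0],
  [0,0,0,0],
  [0,0,0,0],
  [0,0,0,0],
  [0,0,0,0],
  [0,0,0,0],
  [0,0,0,0],
  [0,0,0,0],
  [0,0,0,0],
], claw=1, force=70)

```text
time: 15.18
ee_pos: [0.5938, -0.1099, 0.0466]
tcp_rot: [180.0, 0.0, 104.2]
wrist_force: [-0.1, -2.8, 2.8]
opening: 0.0179
grasp_force: 68.3
```

```bash
python3 -c "
from crank import *
q=10.53
print(table(q+.15*np.arange(1,14),q))"
```

```text
[[-0.2, 0.0, 0.6, 0], [-0.4, -0.1, 1.2, 0], [-0.4, -0.1, 1.8, 0], [-0.4, 0.0, 2.4, 0], [-0.3, 0.0, 3.1, 0], [-0.1, 0.1, 3.7, 0], [0.2, 0.2, 4.2, 0], [0.6, 0.3, 4.7, 0], [1.0, 0.4, 5.1, 0], [1.5, 0.5, 5.5, 0], [2.1, 0.7, 5.8, 0], [2.6, 0.9, 6.0, 0], [3.2, 1.0, 6.1, 0]]
```

Emit:
servo_tool([
  [-0.2,0,0.6,0],
  [-0.4,-0.1,1.2,0],
  [-0.4,-0.1,1.8,0],
  [-0.4,0,2.4,0],
  [-0.3,0,3.1,0],
  [-0.1,0.1,3.7,0],
  [-0.1,0.1,3.7,0],
  [-0.1,0.1,3.7,0],
])

```text
time: 15.85
ee_pos: [0.5916, -0.11, 0.0822]
tcp_rot: [-179.8, 0.1, 104.1]
wrist_force: [-1.0, -10.3, -9.6]
opening: 0.0176
grasp_force: 69.2
```

Emit:
servo_tool([
  [0.3,0.1,0.5,0],
  [0.7,0.2,1.0,0],
  [1.1,0.3,1.4,0],
  [1.6,0.4,1.8,0],
  [2.2,0.6,2.1,0],
  [2.2,0.6,2.1,0],
  [2.2,0.6,2.1,0],
])

```text
time: 16.43
ee_pos: [0.6102, -0.1054, 0.1024]
tcp_rot: [-179.3, 0.1, 104.1]
wrist_force: [-18.6, -16.6, -4.9]
opening: 0.0176
grasp_force: 70.5
```

Emit:
servo_tool([
  [-0.2,0,-0.1,0],
  [-0.4,-0.1,-0.1,0],
  [-0.4,-0.1,-0.1,0],
  [-0.4,-0.1,-0.1,0],
  [-0.4,-0.1,-0.1,0],
])

```text
time: 16.85
ee_pos: [0.607, -0.1061, 0.101]
tcp_rot: [-179.4, 0.1, 104.1]
wrist_force: [-12.0, -15.5, -8.9]
opening: 0.0179
grasp_force: 69.6
```

Emit:
servo_tool([
  [-0.2,0,-0.1,0],
  [-0.4,-0.1,-0.2,0],
  [-0.6,-0.1,-0.3,0],
  [-0.8,-0.2,-0.4,0],
  [-0.8,-0.2,-0.4,0],
  [-0.8,-0.2,-0.4,0],
  [-0.8,-0.2,-0.4,0],
])

```text
time: 17.43
ee_pos: [0.6003, -0.1076, 0.0964]
tcp_rot: [-179.6, 0.1, 104.1]
wrist_force: [-2.9, -13.9, -17.4]
opening: 0.018
grasp_force: 69.0
```

Emit:
servo_tool([
  [0.4,0.1,0.2,0],
  [0.8,0.2,0.4,0],
  [1.2,0.3,0.5,0],
  [1.7,0.4,0.6,0],
  [2.1,0.5,0.7,0],
  [2.6,0.7,0.7,0],
  [2.6,0.7,0.7,0],
  [2.6,0.7,0.7,0],
])

```text
time: 18.1
ee_pos: [0.624, -0.1019, 0.1064]
tcp_rot: [-179.4, 0.2, 104.1]
wrist_force: [-25.7, -19.0, 7.5]
opening: 0.0175
grasp_force: 72.6
```

Emit:
servo_tool([
  [0,0,0,0],
  [0,0,0,0],
  [0,0,0,0],
  [0,0,0,0],
  [0,0,0,0],
  [0,0,0,0],
])

```text
time: 18.6
ee_pos: [0.624, -0.102, 0.1064]
tcp_rot: [-179.4, 0.2, 104.1]
wrist_force: [-24.8, -18.1, 6.4]
opening: 0.0177
grasp_force: 72.5
```

Emit:
servo_tool([
  [0,0,0,0],
  [0,0,0,0],
  [0,0,0,0],
  [0,0,0,0],
  [0,0,0,0],
  [0,0,0,0],
])

```text
time: 19.1
ee_pos: [0.624, -0.102, 0.1064]
tcp_rot: [-179.4, 0.2, 104.1]
wrist_force: [-25.3, -18.3, 7.6]
opening: 0.0178
grasp_force: 72.5
```

```bash
python3 - <<'E'
import numpy as np
y=np.radians(104.3);u=np.array([np.sin(y),-np.cos(y),0]);xv=np.array([np.cos(y),np.sin(y),0]);z=np.array([0,0,1])
P0=np.array([.6732,-.0990,.0656]); c0=P0-.042*u-.000955*1.571*xv
def an(p,f,qn):
    d=np.array(p)-c0;q=np.arctan2(d@u,d[2]);q+=2*np.pi*round((qn-q)/2/np.pi);r=np.hypot(d@u,d[2])
    t=np.cos(q)*u-np.sin(q)*z;n=np.sin(q)*u+np.cos(q)*z;f=np.array(f)
    print('q %.2f r %.1f xverr %.1f tang %.1f rad %.1f ax %.1f'%(q,r*1e3,(d@xv-.000955*q)*1e3,f@t,f@n,f@xv))
D=[((.6469,-.1045,.027),(-2.3,2.5,-.5),2.77),((.5904,-.1168,.0697),(-1.1,4,-6.1),4.77),((.6442,-.1013,.1058),(.6,2.7,-7.8),6.57),((.642,-.0996,.0262),(.4,4.1,-6.6),9.17),((.5966,-.1098,.0426),(-10.9,2.7,-6.6),10.37),
((.5913,-.1107,.0777),(-10.1,1.2,-6.1),11.27),((.6034,-.1074,.0972),(-10.7,-2.8,-14.4),11.87),((.612,-.1052,.1028),(-17.6,-5.4,-12.9),12.17),((.6251,-.1019,.106),(-26.3,-9.3,-3.9),12.5),((.6339,-.0997,.1058),(-28.7,-8,1.9),12.6),
((.5938,-.1099,.0466),(-.1,-2.8,2.8),10.5),((.5916,-.11,.0822),(-1,-10.3,-9.6),11.4),((.6102,-.1054,.1024),(-18.6,-16.6,-4.9),12.1),((.607,-.1061,.101),(-12,-15.5,-8.9),12),((.6003,-.1076,.0964),(-2.9,-13.9,-17.4),11.8),((.624,-.102,.1064),(-25.3,-18.3,7.6),12.4)]
for d in D: an(*d)
from crank import table
for q1 in (12.36,): print(table(q1-.1*np.arange(1,19),q1))
E
```

```text
q 2.77 r 41.5 xverr 0.0 tang 1.7 rad -0.1 ax 3.0
q 4.81 r 42.8 xverr 0.1 tang -6.1 rad -0.5 ax 4.1
q 6.60 r 42.4 xverr 0.1 tang 3.6 rad -7.0 ax 2.5
q 9.14 r 41.1 xverr -0.1 tang 0.5 rad 6.7 ax 3.9
q 10.41 r 41.8 xverr 0.0 tang -0.1 rad 11.9 ax 5.3
q 11.29 r 42.0 xverr -0.4 tang -8.6 rad 7.3 ax 3.7
q 11.85 r 42.0 xverr -0.7 tang -17.8 rad -3.5 ax -0.1
q 12.10 r 41.7 xverr -0.9 tang -22.2 rad -3.2 ax -0.9
q 12.44 r 40.7 xverr -1.3 tang -28.1 rad -0.2 ax -2.5
q 12.66 r 40.4 xverr -1.6 tang -29.8 rad -0.9 ax -0.7
q 10.53 r 42.2 xverr 0.5 tang 2.9 rad -0.6 ax -2.7
q 11.39 r 43.1 xverr 0.1 tang -10.2 rad -0.5 ax -9.7
q 12.06 r 42.2 xverr -0.7 tang -21.7 rad 6.5 ax -11.5
q 11.97 r 42.7 xverr -0.5 tang -17.8 rad 1.3 ax -12.1
q 11.78 r 43.5 xverr -0.1 tang -16.7 rad -7.9 ax -12.8
q 12.41 r 41.3 xverr -1.1 tang -27.5 rad 12.0 ax -11.5
[[-0.4, -0.1, -0.1, 0], [-0.8, -0.2, -0.3, 0], [-1.1, -0.3, -0.4, 0], [-1.5, -0.4, -0.7, 0], [-1.8, -0.5, -0.9, 0], [-2.1, -0.6, -1.2, 0], [-2.4, -0.7, -1.5, 0], [-2.6, -0.7, -1.9, 0], [-2.8, -0.8, -2.2, 0], [-2.9, -0.8, -2.6, 0], [-3.1, -0.9, -3.0, 0], [-3.2, -0.9, -3.4, 0], [-3.2, -0.9, -3.8, 0], [-3.2, -1.0, -4.3, 0], [-3.2, -1.0, -4.7, 0], [-3.1, -0.9, -5.1, 0], [-3.0, -0.9, -5.5, 0], [-2.8, -0.9, -5.9, 0]]
```

Emit:
servo_tool([
  [-0.4,-0.1,-0.1,0],
  [-0.8,-0.2,-0.3,0],
  [-1.1,-0.3,-0.4,0],
  [-1.5,-0.4,-0.7,0],
  [-1.8,-0.5,-0.9,0],
  [-2.1,-0.6,-1.2,0],
  [-2.4,-0.7,-1.5,0],
  [-2.6,-0.7,-1.9,0],
  [-2.8,-0.8,-2.2,0],
  [-2.8,-0.8,-2.2,0],
  [-2.8,-0.8,-2.2,0],
])

```text
time: 20.02
ee_pos: [0.5937, -0.1099, 0.0828]
tcp_rot: [-179.1, 0.1, 104.1]
wrist_force: [-31.7, -20.3, 3.0]
opening: 0.0177
grasp_force: 72.3
```

Emit:
servo_tool([
  [-0.1,0,-0.4,0],
  [-0.3,-0.1,-0.8,0],
  [-0.3,-0.1,-0.8,0],
  [-0.3,-0.1,-0.8,0],
])

```text
time: 20.35
ee_pos: [0.5907, -0.1106, 0.0737]
tcp_rot: [-179.1, 0.1, 104.1]
wrist_force: [-28.2, -18.9, -4.3]
opening: 0.0171
grasp_force: 71.4
```

Emit:
servo_tool([
  [-0.1,0,0,0],
  [-0.2,0,0,0],
  [-0.3,0,0,0],
  [-0.3,0,0,0],
  [-0.3,0,0,0],
])

```text
time: 20.77
ee_pos: [0.5901, -0.1106, 0.074]
tcp_rot: [-179.3, 0.1, 104.1]
wrist_force: [-16.5, -18.3, -8.4]
opening: 0.0179
grasp_force: 70.3
```

Emit:
servo_tool([
  [0,0,0,0],
  [0,0,0,0],
  [0,0,0,0],
  [0,0,0,0],
  [0,0,0,0],
  [0,0,0,0],
  [0,0,0,0],
  [0,0,0,0],
], claw=0)

```text
time: 21.43
ee_pos: [0.5948, -0.1075, 0.0764]
tcp_rot: [180.0, -0.0, 104.2]
wrist_force: [-0.3, 0.1, 0.0]
opening: 0.0855
grasp_force: 0.0
```

```bash
python3 - <<'E'
from h import *
S=snap('side','pics/s5.png')[:,:,::-1]
cv2.imwrite('pics/crop5.png',cv2.resize(np.ascontiguousarray(S[140:240,215:322]),(749,700)[:2] and (640,598),interpolation=cv2.INTER_CUBIC))
print(get_obs()['ee_pos'])
E
```

```text
[ 0.5947519  -0.10760251  0.07635995]
```

View pics/crop5.png

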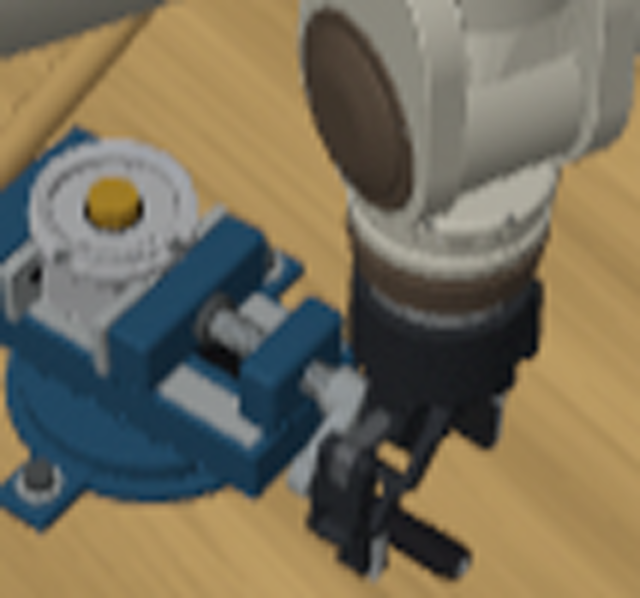

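After a gentle release at low load, the crank's free end sits at (465,565), the same place as before (about 10.53 rad). Both times the axial data show the jaw stopped against the nest near q ≈ 10.5–10.9 while the crank wound on to 12.6, more than a quarter turn further. So the extra turn is elastic wind-up in the drive, and the jaw stays where the nest blocked it. Next, the pipe.

Emit:
servo_tool([
  [0,0,3,0],
  [0,0,6,0],
  [0,0,9,0],
  [0,0,12,0],
  [-0.5,3,14,0],
  [-1.1,6,14,0],
  [-1.6,9,14,0],
  [-2.1,12,14,0],
  [-2.7,15,14,0],
  [-3.2,18,14,0],
  [-3.7,21,14,0],
  [-4.3,24,14,0],
  [-4.8,27,14,0],
  [-5.4,30,14,0],
  [-5.9,33,14,0],
  [-6.4,36,14,0],
  [-7,39,14,0],
  [-7.5,42,14,0],
  [-7.8,43.7,14,0],
  [-7.8,43.7,14,0],
])

```text
time: 23.15
ee_pos: [0.5157, 0.3324, 0.2157]
tcp_rot: [-180.0, -0.0, 104.4]
wrist_force: [0.6, 1.0, -0.7]
opening: 0.0855
grasp_force: 0.0
```

```bash
python3 - <<'E'
from h import *
T=cv2.imread('pics/t3.png');
snap('top','pics/t6.png');T6=cv2.imread('pics/t6.png')
for T in(T,T6):
    hsv=cv2.cvtColor(T,cv2.COLOR_BGR2HSV)
    x0,y0=203,170;sub=hsv[y0:y0+36,x0:x0+34];m=cv2.inRange(sub,(0,0,110),(179,60,255))|cv2.inRange(sub,(16,100,60),(32,255,255))
    m=cv2.morphologyEx(m,cv2.MORPH_CLOSE,np.ones((3,3)));m=cv2.morphologyEx(m,cv2.MORPH_OPEN,cv2.getStructuringElement(cv2.MORPH_ELLIPSE,(13,13)))
    c=max(cv2.findContours(m,0,cv2.CHAIN_APPROX_NONE)[0],key=cv2.contourArea)
    e=cv2.fitEllipse(c);print(e,onz('top',e[0][0]+x0,e[0][1]+y0,.120))
    g=cv2.GaussianBlur(T,(0,0),1)
g=get_obs();print(g['ee_pos'],g['time'])
E
```

```text
((15.492633819580078, 16.834232330322266), (25.6806583404541, 28.88212776184082), 166.78985595703125) [0.57463518 0.10327984 0.12      ]
((15.492633819580078, 16.834232330322266), (25.6806583404541, 28.88212776184082), 166.78985595703125) [0.57463518 0.10327984 0.12      ]
[0.51606296 0.3308028  0.21580386] 23.2
```

Emit:
servo_tool([
  [0.1,-0.1,-3,0],
  [0.1,-0.1,-6,0],
  [0.1,-0.1,-9,0],
  [0.1,-0.1,-10.5,0],
  [0.1,-0.1,-11.5,0],
  [0.1,-0.1,-12,0],
  [0.1,-0.1,-12,0],
  [0.1,-0.1,-12,0],
])

```text
time: 23.87
ee_pos: [0.5182, 0.3282, 0.0975]
tcp_rot: [179.9, -0.0, 104.2]
wrist_force: [0.9, -0.1, -0.6]
opening: 0.0856
grasp_force: 0.0
```

Emit:
servo_tool([
  [0,0,0,0],
  [0,0,0,0],
  [0,0,0,0],
  [0,0,0,0],
  [0,0,0,0],
  [0,0,0,0],
  [0,0,0,0],
  [0,0,0,0],
  [0,0,0,0],
], claw=1, force=80)

```text
time: 24.62
ee_pos: [0.5177, 0.3284, 0.0966]
tcp_rot: [180.0, -0.0, 104.2]
wrist_force: [-1.9, -0.4, 5.1]
opening: 0.0204
grasp_force: 78.0
```

Emit:
servo_tool([
  [0,0,2,0],
  [0,0,5,0],
  [0,0,8,0],
  [0,0,11,0],
  [0,0,14,0],
  [0,0,16,0],
  [0,0,17,0],
  [0,0,17,0],
  [0,0,17,0],
  [0,0,17,0],
])

```text
time: 25.45
ee_pos: [0.5175, 0.3281, 0.2646]
tcp_rot: [-179.9, 0.0, 104.2]
wrist_force: [-0.9, 0.4, -2.0]
opening: 0.02
grasp_force: 78.5
```

Emit:
servo_tool([
  [0.7,-2.5,0,0],
  [1.3,-5,0,0],
  [1.9,-7.5,0,0],
  [2.6,-10,0,0],
  [3.2,-12.5,0,0],
  [3.8,-15,0,0],
  [4.5,-17.5,0,0],
  [5.1,-20,0,0],
  [5.6,-22,0,0],
  [5.8,-22.6,0,0],
  [5.8,-22.6,0,0],
  [5.8,-22.6,-1,0],
  [5.8,-22.6,-1,0],
  [5.8,-22.6,-1,0],
])

```text
time: 26.62
ee_pos: [0.5751, 0.1032, 0.2553]
tcp_rot: [-179.9, -0.0, 104.3]
wrist_force: [0.8, -0.2, -0.8]
opening: 0.0206
grasp_force: 78.5
```

```bash
python3 - <<'E'
from h import *
S=snap('side','pics/s7.png')[:,:,::-1];T=snap('top','pics/t7.png')[:,:,::-1]
o=np.zeros((600,800,3),np.uint8)
o[:,:480]=cv2.resize(S[120:220,190:270],(480,600),interpolation=cv2.INTER_CUBIC)
o[:300,480:]=cv2.resize(T[150:220,185:260],(320,300),interpolation=cv2.INTER_CUBIC)
cv2.imwrite('pics/crop7.png',o)
g=get_obs();p=g['ee_pos'];print(p,g['tcp_rot'])
f=lambda P:((proj('side',P)-[190,120]+.5)*6).round(1)
zc=p[2]-.0966
print('cap bottom centre',f([p[0],p[1],zc]),'edges')
th=np.linspace(0,2*np.pi,73)
for nm,r,z,c in(('cap',.029,zc,p[:2]),('captop',.029,zc+.005,p[:2]),('plate',.042,.120,(.5755,.1025)),('rim',.036,.129,(.5755,.1025))):
    q=np.array([f([c[0]+r*np.cos(t),c[1]+r*np.sin(t),z]) for t in th]);print(nm,'x',q[:,0].min(),q[:,0].max(),'y',q[:,1].min(),q[:,1].max())
E
```

```text
[0.57542839 0.1030758  0.25631282] [-1.79984907e+02 -9.53063811e-03  1.04264969e+02]
cap bottom centre [253.  275.2] edges
cap x 191.8 314.0 y 232.2 319.6
captop x 191.2 313.8 y 224.7 312.2
plate x 170.5 343.1 y 271.4 397.5
rim x 181.8 330.5 y 267.3 375.5
```

View pics/crop7.png

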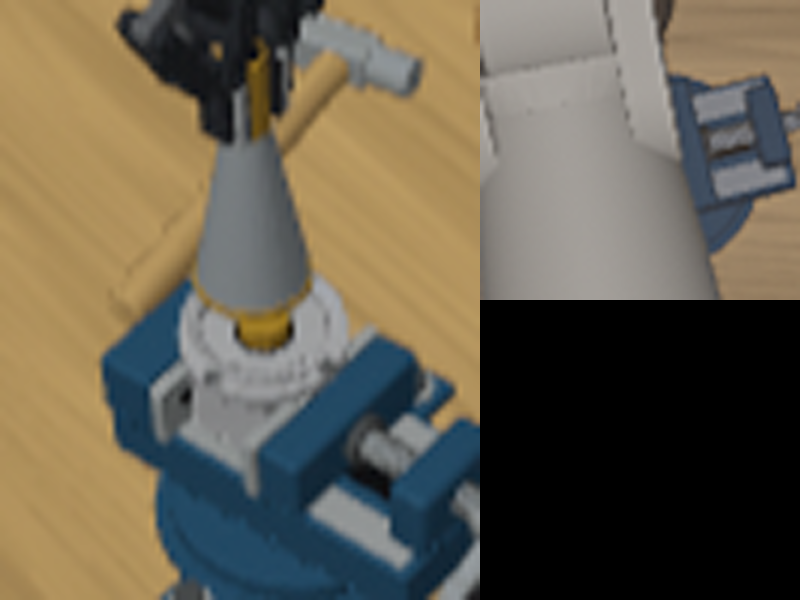

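In the left half, the pipe hangs upright over the nest. Its cap spans x 193–314 with its bottom at y 318, which matches the TCP projection. The plate spans x 179–348, about 7 crop px (roughly 2.8 mm) right of my estimate. I'll refine the nest position before lowering.

```bash
python3 - <<'E'
from h import *
from scipy.optimize import least_squares
th=np.linspace(0,2*np.pi,60)
def hullc(n,c,r,z0,z1):
    q=np.array([proj(n,[c[0]+r*np.cos(t),c[1]+r*np.sin(t),z]) for t in th for z in(z0,z1)],np.float32)
    m=cv2.moments(cv2.convexHull(q));return np.array([m['m10'],m['m01']])/m['m00'],m['m00']
for f in('raw_side','s3','s5'):
    im=cv2.imread(f'pics/{f}.png');h=cv2.cvtColor(im,cv2.COLOR_BGR2HSV)[158:192,215:252]
    m=cv2.inRange(h,(16,130,60),(32,255,255));k,l,st,ce=cv2.connectedComponentsWithStats(m)
    i=[j for j in range(1,k) if 25<st[j,4]<200]
    for j in i:
        c=ce[j]+[215,158]
        s=least_squares(lambda p:hullc('side',p,.013,.1205,.132)[0]-c,[.577,.101],diff_step=1e-4).x
        print(f,st[j,4],c,'nest',s.round(4),'model area',hullc('side',s,.013,.1205,.132)[1])
g=get_obs();print(g['ee_pos'])
E
```

```text
raw_side 26 [221.46153846 162.76923077] nest [0.5767 0.1578] model area 66.62723953998648Traceback (most recent call last):
  File "<stdin>", line 13, in <module>
    return func(*args, **kwargs)
    result = trf(vector_fun.fun, vector_fun.jac, x0, f0, J0, lb, ub, ftol, xtol,
                 gtol, max_nfev, x_scale, loss_function, tr_solver,
                 tr_options.copy(), verbose, callback=callback_wrapped)
    return trf_no_bounds(
        fun, jac, x0, f0, J0, ftol, xtol, gtol, max_nfev, x_scale,
        loss_function, tr_solver, tr_options, verbose, callback=callback)
    f_new = fun(x_new)
    self._update_fun()
    ~~~~~~~~~~~~~~~~^^
    self.f = self.fun_wrapped(xp_copy(self.x))
             ~~~~~~~~~~~~~~~~^^^^^^^^^^^^^^^^^
    return np.atleast_1d(self.fun(x))
                         ~~~~~~~~^^^
    return self.f(x, *self.args, **self.kwargs)
           ~~~~~~^^^^^^^^^^^^^^^^^^^^^^^^^^^^^^
  File "<stdin>", line 13, in <lambda>
  File "<stdin>", line 5, in hullc
  File "h.py", line 11, in proj
    K,R,t=cal(n);p=K@(R@np.array(P,float)+t);return p[:2]/p[2]
          ~~~^^^
  File "h.py", line 4, in cal
    c=get_calibration(n);K=np.array([[c['fx'],0,c['cx']],[0,c['fy'],c['cy']],[0,0,1.]])
ValueError: time passes only in moves, steps and waits
```

The button rays at mid-height give (0.578, 0.099), and the top view with its offset corrected gives (0.578, 0.1005), so I'll centre on (0.578, 0.100) and lower.

Emit:
servo_tool([
  [0.1,-0.1,0,0],
  [0.25,-0.3,0,0],
  [0.25,-0.3,-0.5,0],
  [0.25,-0.3,-1,0],
  [0.25,-0.3,-1.5,0],
  [0.25,-0.3,-2,0],
  [0.25,-0.3,-2.3,0],
  [0.25,-0.3,-2.3,0],
  [0.25,-0.3,-2.3,0],
  [0.25,-0.3,-2.3,0],
])

```text
time: 27.55
ee_pos: [0.5782, 0.0993, 0.2335]
tcp_rot: [180.0, 0.0, 104.2]
wrist_force: [-0.3, -0.8, -1.2]
opening: 0.02
grasp_force: 78.5
```

Emit:
servo_tool([
  [0,0,-0.2,0],
  [0,0,-0.4,0],
  [0,0,-0.6,0],
  [0,0,-0.8,0],
  [0,0,-0.8,0],
  [0,0,-0.8,0],
])

```text
time: 28.05
ee_pos: [0.5783, 0.0993, 0.2257]
tcp_rot: [180.0, 0.0, 104.2]
wrist_force: [0.1, 0.2, 4.3]
opening: 0.0202
grasp_force: 78.8
```

Emit:
servo_tool([
  [0,0,-0.2,0],
  [0,0,-0.3,0],
  [0,0,-0.4,0],
  [0,0,-0.5,0],
  [0,0,-0.6,0],
  [0,0,-0.6,0],
  [0,0,-0.6,0],
  [0,0,-0.6,0],
])

```text
time: 28.72
ee_pos: [0.5783, 0.0993, 0.2195]
tcp_rot: [180.0, 0.0, 104.2]
wrist_force: [-1.0, -0.5, 5.8]
opening: 0.0201
grasp_force: 78.9
```

Emit:
servo_tool([
  [0,0,-0.1,0],
  [0,0,-0.2,0],
  [0,0,-0.3,0],
  [0,0,-0.3,0],
  [0,0,-0.3,0],
])

```text
time: 29.13
ee_pos: [0.5783, 0.0994, 0.2169]
tcp_rot: [179.9, -0.0, 104.2]
wrist_force: [-0.7, 0.3, 7.6]
opening: 0.0204
grasp_force: 79.4
```

Emit:
servo_tool([
  [0,0,-0.1,0],
  [0,0,-0.1,0],
  [0,0,-0.1,0],
  [0,0,-0.1,0],
])

```text
time: 29.47
ee_pos: [0.5783, 0.0993, 0.2166]
tcp_rot: [179.9, 0.0, 104.2]
wrist_force: [-2.5, -0.1, 11.1]
opening: 0.0203
grasp_force: 80.0
```

Emit:
servo_tool([
  [0,0,-0.1,0],
  [0,0,-0.1,0],
  [0,0,-0.1,0],
  [0,0,-0.1,0],
])

```text
time: 29.8
ee_pos: [0.5783, 0.0993, 0.2165]
tcp_rot: [179.8, 0.0, 104.2]
wrist_force: [-4.1, -0.5, 17.4]
opening: 0.0203
grasp_force: 80.5
```

Emit:
servo_tool([
  [0,0,-0.1,0],
  [0,0,-0.1,0],
  [0,0,-0.1,0],
  [0,0,-0.1,0],
  [0,0,-0.1,0],
])

```text
time: 30.22
ee_pos: [0.5783, 0.0993, 0.2165]
tcp_rot: [179.8, 0.0, 104.2]
wrist_force: [-5.8, -1.3, 21.2]
opening: 0.02
grasp_force: 81.1
```

```bash
python3 - <<'E'
from h import *
S=snap('side','pics/s8.png')[:,:,::-1]
cv2.imwrite('pics/crop8.png',cv2.resize(np.ascontiguousarray(S[120:245,190:310]),(576,600),interpolation=cv2.INTER_CUBIC))
g=get_obs();print(g['ee_pos'],g['wrist_force'],g['time'],g['torque'])
E
```

```text
[0.5783078  0.09931657 0.21648966] [-5.62500898 -0.54220843 22.68143309] 30.2667 [-0.2145679   1.33078562 -0.02369474]
```

View pics/crop8.png

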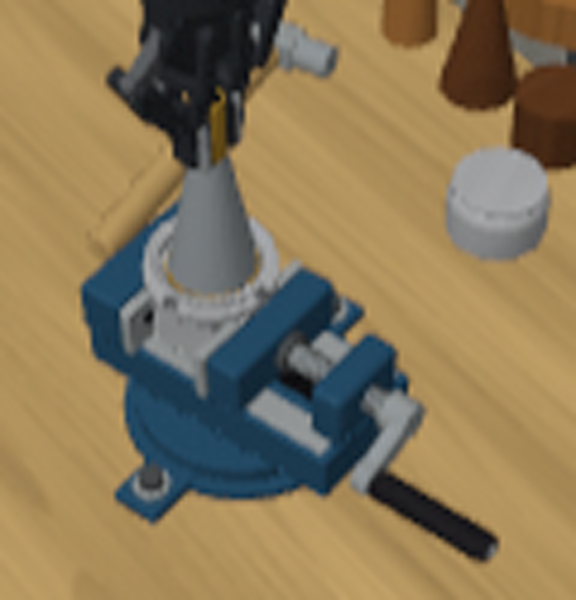

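The cap sits inside the cup at (215,285), with the pipe upright and pressed with about 21 N. The crank hasn't moved, its free end still at (490,550).

```bash
python3 -c "
from h import *
print(job_done())"
```

```text
the job is handed in; nothing more can be done
None
```

I handed the job in at about 30 s with the resonator still held cap-down and pressed flat on the nest floor (about 21 N at the wrist). The vise grip is the doubtful part: I cranked it more than a quarter turn past where the jaw met the nest, but both times I let go the crank sprang back to about that contact point, so I can't confirm it is still tight.

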